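# Lock the weighed beaker onto the inclined mixer

### The arm

A 6-joint arm with a two-finger parallel gripper is mounted at the origin on the work surface. World frame = base frame: x ahead of the robot, y to its left, z up, the work surface at z = 0. Lengths are in mm, angles in degrees, forces in N, time in s.
With the tool pointing down it reaches from about 300 to 850 mm from the base axis. Payload 4.2 kg.
Tool frame: the origin (TCP) lies on the centre line of the jaws, within the pads' length; the fingertips stand 14 mm ahead of it and the grasp point (between the pads) lies 5 mm behind it; z points along the fingers, y is the line along which they close (so a half turn about z gives the same grasp; the last joint's range is limited). The gripper opens to 91 mm and grips with 3 to 60 N. Pads are 32 mm wide; open, the fingers measure 118 mm over their backs; the gripper's body (76 mm by 178 mm) begins 60 mm behind the grasp point.
Start: joints at [64.229, 18.312, 89.639, -0, 72.044, -1.146], TCP at [239.6, 522.718, 227.976] pointing down, gripper open.
Joint ranges: [-177.97, 177.97], [-48.28, 115.42], [12.27, 149.76], [-77.06, 257.06], [2.81, 150.46], [-146.56, 146.56]. Speed limits (degrees/s): [147.25, 147.25, 180, 180, 180, 180].

### API

Orientations are given as [roll, pitch, yaw] about the fixed x, y, z axes, in that order (R = Rz(yaw) Ry(pitch) Rx(roll)).
In Python, from workcell import env gives the robot as it stands.
- The arm moves only by the tool arm_command, never from a script. Its argument "motion" is a list of rows, each an object with "offset": the shift along the tool's x, y, z in m, a list of three; "spin": the turn about the tool's z in rad. In form: [{"offset": [tx, ty, tz], "spin": spin}, ...]. A call has 1 to 5 rows; each row shifts and turns the commanded pose from where the row before left it, along the tool's axes as they then stand; what a row does not reach is not made up. A row lasts 1/8 s, in which the tool goes at most 62.5 mm and 10.7 degrees, less where a joint would pass 70% of its speed; a pose out of reach is approached as far as the arm can. A call with a gripper value outside its range is refused whole. "jaw" is the finger opening in m, from 0 to 0.0912, set as the call begins (left out, the last holds). The fingers move at their own pace and stop on an object; "newtons" is the grip in N (left out, the last holds). Time passes only in rows, so rows that do not move let the fingers close. It gives the time, the measured TCP pose, the force, the opening and the grip force at its end, in the units of the state.
- env.state(): the state, without advancing time (a new reading comes with each control period).
- env.grab_frame(name): name is "scene" or "top" or "wrist"; returns (picture, depth): 420x560x3 uint8, blue, green, red; 420x560 float32, mm along the optical axis (not along the pixel's ray), 0 where there is no reading.
- env.camera_model(name): a dict with "fx", "fy", "cx", "cy" (pixels), "eye" and "rotation" of the camera in the world; the wrist camera has in their place "hand_eye" (4x4, takes a point from camera to tool coordinates, whose origin is the TCP and whose axes are the flange's). Camera axes: x right, y down, z forward; pixel columns grow to the right and rows downward; lengths in mm; the calibration is good to about 2 mm. A picture is of the moment at which its call begins: read the wrist's pose just before it. camera_model takes no time and is no camera call.
- env.job_done(): hands the job in; it is judged then, once.
Trained networks look in the newest picture that a camera, given by its name, has taken for a name from the list of things; names that differ only in an ending like _2 or _b are one class to them, and where a whole thing is asked for, a point or a joint stands for the part that bears it (a point fixed in the world has none). Each returns a list of dicts, best first, with "score" (0 to 1); they miss things now and then, are a little off and sometimes report something else, mostly with a low value. They report only what shows in the picture. A call takes as long as a camera call. They do not tell look-alikes from the thing itself.
- env.boxes_of(camera, target): "bbox" ([left, top, right, bottom] in pixels, round what is visible of it).
- env.pinpoint(camera, target): "location" ([column, row] in pixels: a listed point, or the origin of a listed thing).
The state is a dict: "time_s": time; "qpos": joint angles; "qvel": joint speeds; "effort": joint torques, N m; "ee_pos": TCP position; "ee_rot": TCP orientation; "force": force on the tool from outside, world axes, zero at the start; "torque": the same for the moment, N m; "gripper_width": finger opening in mm; "gripper_force": force on a finger pad.
Only numpy, scipy, OpenCV 4.12 (cv2) and the standard library are available. Lean on these libraries where they do the work, as an engineer would, in place of code of your own. Each camera call takes 0.05 s, during which the arm holds its last target. There are 200 camera calls.

### The job

Take the closed steel beaker with the two lugs at its foot off the scale and mount it on the drive head of the inclined mixer: feel for the notches, push it in against the spring and turn it a quarter clockwise (seen from its lid) until it clicks home, then let go. It must stay locked fully home and square in the head; leave the other things where they are.

Things in the scene. Friction and masses are not known exactly. Their poses are not given: they have to be found in the camera images.
- beaker: Mixing beaker on the scale's pan: closed brushed steel cylinder, 56 mm diameter, 100 mm tall plus a flat 3 mm button on the lid; lid flush with the wall; 315 to 560 g. Origin: centre of its underside; z: its axis, towards the lid; x: through its two lugs (half a turn makes no difference). Grip it round the wall; 55 to 75 mm above the underside keeps the fingers clear of the mixer.
- foot (a point): Centre of the beaker's underside, axes as beaker. The foot's edge has a 4 mm high chamfer. Two equal square lugs stick out on opposite sides of the foot: 8 mm wide, reaching 35 mm from the axis, from 10 to 16 mm above the underside.
- mount (a point): Centre of the rim of the mixer's drive head, 160 mm above the table. z: the head's axis, pointing out of it, 35 degrees from vertical; x: up the slope of the rim plane; y: level. Steel ring, 88 mm outside, 60 mm bore, its top a 6 mm thick lip. With the lugs resting on the lip the beaker's underside is 10 mm below the rim plane. The head does not turn under hand force.
- notches (a point): Point on the head's axis 3 mm below the rim, mid-height of the lip, axes as mount. Two opposite notches, 12.5 mm wide, let the lugs through the lip. They lie along this x axis only roughly: the head parks turned up to 15 degrees either way about its axis (this point does not show it; it must be seen or felt).
- spring (a point): Centre of the 44 mm spring plate in the head as it stands unloaded, 12 mm below the rim, axes as mount. It pushes back with 5 N at first and 0.7 N more per mm, and bottoms 14.5 mm further in. Let go in the notches, not yet turned, the beaker tips out; let go part-turned, the spring holds it up against the lip, so it can be gripped afresh.
- home (a point): Where the locked beaker's underside lies: on the axis 19 mm below the rim, axes as mount. From the notches push the underside more than 22 mm below the rim (about 12 N), turn a quarter clockwise seen from the lid to the stop (about 2 degrees past 90), then ease off: the spring lifts the lugs 3 mm into pockets under the lip. Then it cannot be pulled out. The other way is blocked.
- mixer: Bench mixer, fixed: white base plate 220 x 170 mm, a steel yoke (122 mm over its cheeks, 147 mm high) and in it a white gearmotor, 94 mm diameter, leaning 35 degrees to -x, with the drive head on its end. Nothing of it rises above the rim plane. Origin: centre of its underside; z up; the rim's centre is 45 mm towards -x and 160 mm up.
- scale: Black bench scale, fixed, 200 x 160 mm; steel pan 130 x 140 mm, its top 56 mm above the table, its centre 30 mm towards +x from the origin; sloped blue display at the -x end. Origin: centre of its underside; z up.
- bowl: Bystander: small steel bowl, 110 mm across, 42 mm high. Origin: centre of its underside.
- jar: Bystander: glass storage jar with a white cap and no lugs, 68 mm diameter, 95 mm tall. Origin: centre of its underside.
- pot: Bystander: steel pot with two side handles, 124 mm diameter (190 mm over the handles), 75 mm high. Origin: centre of its underside.
- spoon: Bystander: steel spoon lying on the table, about 200 mm long. Origin: about its middle, underside.
Mind the look-alikes: they are no part of the job. What is shaped like the beaker but green or orange is not meant.

How it is judged:
By the outcome, as a careful person would: the job done as asked, in the order asked, and still so for the second after the job is handed in, with the robot touching nothing.
It also fails if it takes over 61 s, if anything falls off the work surface, if the arm or the gripper's body presses on something with over 40 N, if the wrist force passes 120 N, or if a joint passes its speed limit or range.

## Working session

There is one attempt and no reset: what is moved stays moved. The work goes in short steps, Python scripts to look and compute and a tool call to move; the robot and the scene stay as the last step left them, time stands still between calls to the robot, and variables do not carry over. Pictures are saved under pics/ and viewed, at most 10 in all, crops included, and the job is handed in when it is done.

Besides the shell and the picture viewer there is one more tool, called after ">>>" as name(argument=value, ...), one argument or row to a line, values as JSON. arm_command: Moves the arm, as the interface text tells. Its arguments: {"type":"object","properties":{"motion":{"type":"array"},"jaw":{"type":"number"},"newtons":{"type":"number"}},"required":["motion"]}

```bash
mkdir -p pics; ls; cat > h.py <<'E'
import numpy as np,cv2
from scipy.spatial.transform import Rotation as R
from workcell import env
def tool(s): 
    T=np.eye(4);T[:3,:3]=R.from_euler('xyz',s['ee_rot'],degrees=True).as_matrix();T[:3,3]=s['ee_pos'];return T
def cam(name,s=None):
    m=env.camera_model(name)
    if name=='wrist': T=tool(s or env.state())@np.array(m['hand_eye'])
    else:
        T=np.eye(4);T[:3,:3]=np.array(m['rotation']);T[:3,3]=m['eye']
    return m,T
def cloud(d,m,T):
    v,u=np.mgrid[:d.shape[0],:d.shape[1]]
    p=np.stack([(u-m['cx'])/m['fx']*d,(v-m['cy'])/m['fy']*d,d],-1)
    return p@T[:3,:3].T+T[:3,3]
def proj(P,m,T):
    q=(np.asarray(P,float)-T[:3,3])@T[:3,:3]
    return np.stack([q[...,0]/q[...,2]*m['fx']+m['cx'],q[...,1]/q[...,2]*m['fy']+m['cy']],-1)
E
python3 - <<'E'
from h import *
ims=[]
for n in ['scene','top']:
    p,d=env.grab_frame(n);m,T=cam(n);C=cloud(d,m,T);np.savez('/tmp/'+n,p=p,d=d,C=C)
    cv2.imwrite(f'pics/{n}0.png',p)
    print(n,m['fx'],T[:3,3].round(),T[:3,2].round(2))
    for t in ['beaker','mixer','scale']:
        for b in env.boxes_of(n,t)[:4]: print(t,np.round(b['bbox']),round(b['score'],2))
    for t in ['foot','mount','notches','mixer','scale','beaker']:
        for b in env.pinpoint(n,t)[:3]:
            u,v=np.round(b['location']).astype(int); print('pt',t,u,v,round(b['score'],2),C[min(max(v,0),419),min(max(u,0),559)].round())
s=env.state();print(s);print(cam('wrist')[0])
E
```

```text
pics
scene 418.7194546839017 [1387.  337. 1229.] [114.15 114.15 114.15]
beaker [190. 196. 208. 226.] 0.76
beaker [335. 217. 370. 267.] 0.74
beaker [218. 249. 236. 272.] 0.65
beaker [223. 197. 236. 226.] 0.57
mixer [222. 195. 233. 227.] 0.73
mixer [315. 220. 376. 296.] 0.61
scale [205. 197. 273. 255.] 0.79
pt foot 230 221 0.67 [189521. 188471. 189363.]
pt foot 198 222 0.66 [218141. 217091. 217983.]
pt foot 227 267 0.55 [181915. 180865. 181757.]
pt mount 358 226 0.8 [122998. 121948. 122840.]
pt notches 360 226 0.63 [121770. 120720. 121612.]
pt mixer 350 263 0.96 [122206. 121156. 122048.]
pt scale 240 226 0.95 [190014. 188964. 189856.]
pt beaker 230 221 0.93 [189521. 188471. 189363.]
pt beaker 195 219 0.92 [217360. 216311. 217202.]
pt beaker 230 271 0.57 [182752. 181702. 182594.]
top 503.9518132371199 [ 456.   -7. 1818.] [-89.85 -89.85 -89.85]
beaker [295. 157. 315. 179.] 0.62
beaker [350. 199. 370. 218.] 0.54
mixer [314. 198. 334. 218.] 0.63
mixer [174. 191. 224. 254.] 0.59
mixer [256. 248. 283. 280.] 0.51
scale [289. 189. 342. 246.] 0.94
pt foot 321 208 0.68 [-175911. -176375. -174549
[... 930 characters left out ...]
27]), 'ee_rot': array([ 1.79990350e+02, -7.03635245e-04,  1.55373957e+02]), 'force': array([-0.77183507,  0.80718246, -0.3940922 ]), 'torque': array([0.02419113, 0.03270833, 0.01057541]), 'gripper_force': 0.0, 'gripper_width': 91.36443225508592}
{'fx': 327.9107346052364, 'fy': 327.9107346052364, 'cx': 275.41226763206834, 'cy': 209.861806691423, 'hand_eye': array([[-4.82992799e-06, -9.61477198e-01, -2.74884698e-01,
         7.74141217e+01],
       [ 9.99999719e-01,  2.01491173e-04, -7.22335933e-04,
         9.39786908e-01],
       [ 7.49896369e-04, -2.74884624e-01,  9.61476927e-01,
        -1.58541428e+02],
       [ 0.00000000e+00,  0.00000000e+00,  0.00000000e+00,
         1.00000000e+00]])}
```

```bash
python3 - <<'E'
from h import *
for n in ['scene','top']: print(env.camera_model(n))
a=np.load('/tmp/scene.npz')['p'][130:330,130:430];b=np.load('/tmp/top.npz')['p'][100:300,110:410+0]
cv2.imwrite('pics/c0.png',np.vstack([cv2.resize(a,(450,300),interpolation=3),cv2.resize(b,(450,300),interpolation=3)]))
E
```

```text
{'fx': 418.7194546839017, 'fy': 418.7194546839017, 'cx': 274.79337120277836, 'cy': 214.2043084714399, 'eye': array([1386.66334061,  337.12750118, 1229.06737233]), 'rotation': array([-139.77159637,   -0.29431829,  114.14699897])}
{'fx': 503.9518132371199, 'fy': 503.9518132371199, 'cx': 276.7033871269524, 'cy': 210.9091317527514, 'eye': array([ 456.33748723,   -7.21442543, 1818.13393132]), 'rotation': array([-176.21076561,   -0.90783695,  -89.84786197])}
```

View pics/c0.png

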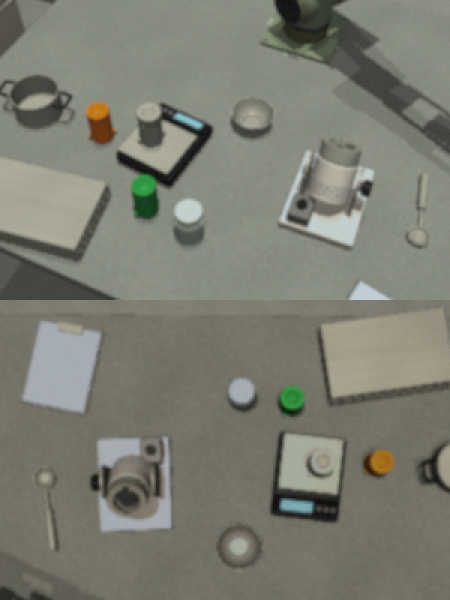

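View pics/top0.png

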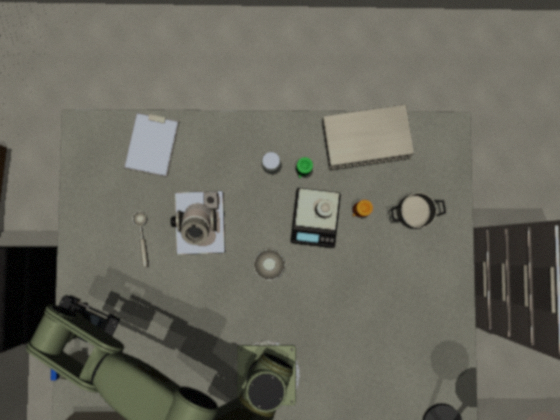

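The steel beaker stands on the scale's pan at top pixel (323,208). Green is at (305,165) and orange at (364,208). The mixer, with its head leaning toward the robot, is at (198,225).

```bash
python3 - <<'E'
s=open('h.py').read().replace("np.array(m['rotation']);","R.from_euler('xyz',m['rotation'],degrees=True).as_matrix();")
open('h.py','w').write(s)
from h import *
f=np.load('/tmp/top.npz');m,T=cam('top');C=cloud(f['d'],m,T)
def at(u,v,z):
    r=T[:3,:3]@np.array([(u-m['cx'])/m['fx'],(v-m['cy'])/m['fy'],1]);return T[:3,3]+r*(z-T[2,3])/r[2]
print('beaker cand',at(321,208,56),at(323,212,56)); 
M=(C[...,2]>145)&(C[...,2]<180)&(np.abs(C[...,0]-C[208,323,0])<60)&(np.abs(C[...,1]-C[208,323,1])<60)
print('beaker top',M.sum(),C[M].mean(0),np.ptp(C[M],0))
print('mount',at(192,234,160),at(192,233,157),'mixer',at(201,222,0))
# plate corners by white colour
p=f['p'].astype(int)
M=(C[...,2]<40)&(C[...,2]>5)&(np.abs(C[...,1]-C[222,201,1])<130)&(np.abs(C[...,0]-C[222,201,0])<130)
print(M.sum());q=C[M][:,:2].astype(np.float32);print('plate',cv2.minAreaRect(q))
S=(C[...,2]>35)&(C[...,2]<75)&(np.abs(C[...,1]-C[216,315,1])<130)&(np.abs(C[...,0]-C[216,315,0])<130)
print('scale',cv2.minAreaRect(C[S][:,:2].astype(np.float32)))
m,T=cam('scene');print('scene mount',at(358,226,160),'mixer',at(350,263,0),'scale',at(240,226,0))
for u,v in((230,221),(198,222)):print(at(u,v,56))
E
```

```text
beaker cand [ 583.9465966 -190.3429859   56.       ] [ 569.89949115 -197.32782918   56.        ]
beaker top 222 [ 580.19166874 -192.24973785  156.08251136] [53.17760368 54.01524836 21.23329822]
mount [489.32696408 244.39178388 160.        ] [492.66931041 244.89209416 157.        ] mixer [535.79581254 236.92521993   0.        ]
1738
plate ((528.9452514648438, 214.0008087158203), (258.78662109375, 257.7655029296875), 0.2269090712070465)
scale ((534.5440063476562, -150.69515991210938), (194.87252807617188, 241.0429229736328), 83.17835235595703)
scene mount [492.89895389 240.70360919 160.        ] mixer [530.84775868 249.14019599   0.        ] scale [ 542.20525904 -177.63876164    0.        ]
[ 575.00513142 -197.70936451   56.        ]
[ 626.77000898 -300.59796502   56.        ]
```

>>> arm_command(
  motion=[
    {"offset": [-0.045, -0.031, -0.007], "spin": 0},
    {"offset": [-0.045, -0.031, -0.007], "spin": 0},
    {"offset": [-0.045, -0.031, -0.007], "spin": 0},
    {"offset": [-0.045, -0.031, -0.007], "spin": 0},
    {"offset": [-0.045, -0.031, -0.007], "spin": 0},
  ],
)

```text
time_s: 1.62
ee_pos: [380.3, 286.5, 263.4]
ee_rot: [180.0, 0.0, 155.4]
force: [0.4, 0.3, 0.2]
gripper_width: 91.0
gripper_force: 0.0
```

>>> arm_command(
  motion=[
    {"offset": [-0.046, -0.029, -0.007], "spin": 0},
    {"offset": [0, 0, 0], "spin": -0.145},
    {"offset": [0, 0, 0], "spin": -0.145},
    {"offset": [0, 0, 0], "spin": -0.145},
    {"offset": [0, 0, 0], "spin": 0},
  ],
)

```text
time_s: 2.25
ee_pos: [409.3, 242.5, 270.0]
ee_rot: [180.0, 0.0, -179.8]
force: [-0.2, -0.1, -0.8]
gripper_width: 91.0
gripper_force: 0.0
```

```bash
python3 - <<'E'
from h import *
s=env.state();p,d=env.grab_frame('wrist');m,T=cam('wrist',s);np.savez('/tmp/w1',p=p,d=d,T=T);C=cloud(d,m,T)
print(s['time_s'],s['ee_pos'],s['ee_rot'])
for t in ['mount','notches','spring','mixer']:
    for b in env.pinpoint('wrist',t)[:2]:
        u,v=np.round(b['location']).astype(int); print('pt',t,u,v,round(b['score'],2),C[min(max(v,0),419),min(max(u,0),559)].round())
cv2.imwrite('pics/w1.png',p)
E
```

```text
2.25 [409.29954431 242.46168377 270.00605182] [ 1.79991702e+02  7.23211429e-03 -1.79809282e+02]
pt mount 272 298 0.82 [378. 242. 353.]
pt mount 269 298 0.39 [378. 241. 353.]
pt notches 270 297 0.87 [378. 242. 352.]
pt notches 82 156 0.52 [382.  -5.   5.]
pt spring 272 296 0.7 [377. 242. 353.]
pt spring 271 297 0.17 [378. 242. 353.]
pt mixer 275 266 0.63 [482. 243. 116.]
```

View pics/w1.png

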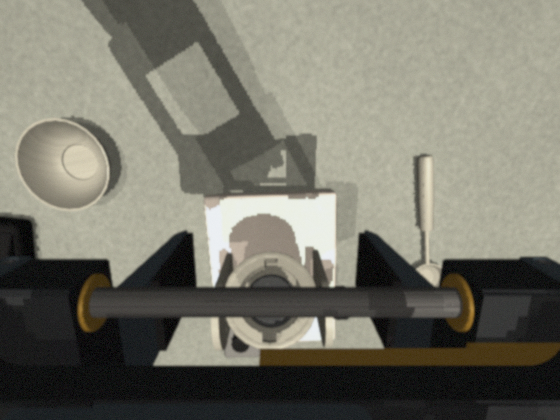

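The head is at (270,298), half hidden by the gripper's bar. A notch shows at about (269,262). I'll shift outward so the head comes clear of the bar.

>>> arm_command(
  motion=[
    {"offset": [-0.045, 0, -0.01], "spin": 0},
    {"offset": [-0.045, 0, -0.01], "spin": 0},
    {"offset": [0, 0, 0], "spin": 0},
  ],
)

```text
time_s: 2.88
ee_pos: [501.9, 243.1, 289.8]
ee_rot: [180.0, 0.1, -179.8]
force: [-0.3, -0.3, 0.6]
gripper_width: 91.3
gripper_force: 0.0
```

```bash
python3 - <<'E'
from h import *
s=env.state();p,d=env.grab_frame('wrist');m,T=cam('wrist',s);np.savez('/tmp/w2',p=p,d=d,T=T);C=cloud(d,m,T)
print(s['time_s'],s['ee_pos'],s['ee_rot'])
for t in ['mount','notches','spring','mixer']:
    for b in env.pinpoint('wrist',t)[:2]:
        u,v=np.round(b['location']).astype(int); print('pt',t,u,v,round(b['score'],2),C[min(max(v,0),419),min(max(u,0),559)].round())
# rim plane fit
q=C[(C[...,2]>120)&(C[...,2]<215)&(np.abs(C[...,0]-490)<60)&(np.abs(C[...,1]-243)<60)]
best=(0,)
rng=np.random.default_rng(0)
for _ in range(3000):
    a=q[rng.choice(len(q),3,False)];n=np.cross(a[1]-a[0],a[2]-a[0]);l=np.linalg.norm(n)
    if l<300: continue
    n/=l;n*=np.sign(n[2])
    if abs(np.degrees(np.arccos(n[2]))-35)>6: continue
    k=np.abs((q-a[0])@n)<1.2
    if k.sum()>best[0]: best=(k.sum(),k)
k=best[1];c=q[k].mean(0);n=np.linalg.svd(q[k]-c)[2][2];n*=np.sign(n[2])
print('plane',k.sum(),n,'tilt',np.degrees(np.arccos(n[2])),'azim up(-x dir)',np.degrees(np.arctan2(-n[1],-n[0])))
x=np.array([-n[0],-n[1],0]);x/=np.linalg.norm(x);x=x*n[2]+np.array([0,0,np.hypot(n[0],n[1])]);y=np.cross(n,x)
w=(q[k]-c)@np.stack([x,y]).T
print('rect',cv2.minEnclosingCircle(w.astype(np.float32)),c)
cv2.imwrite('pics/w2.png',cv2.resize(p[110:310,170:370],(600,600),interpolation=cv2.INTER_CUBIC))
E
```

```text
2.875 [501.90278587 243.1252496  289.80841489] [ 1.79977397e+02  8.24592923e-02 -1.79830706e+02]
pt mount 273 193 0.59 [494. 241. 148.]
pt notches 269 196 0.67 [497. 238. 150.]
pt notches 269 197 0.17 [498. 238. 151.]
pt spring 272 196 0.59 [497. 240. 150.]
pt mixer 425 158 0.22 [477. 439.  18.]
plane 3080 [-0.57209916 -0.02790204  0.81970972] tilt 34.94425340923436 azim up(-x dir) 2.792178827779867
rect ((-2.2750678062438965, -0.4535544216632843), 43.88904571533203) [494.27154393 238.63172546 162.8646867 ]
```

View pics/w2.png

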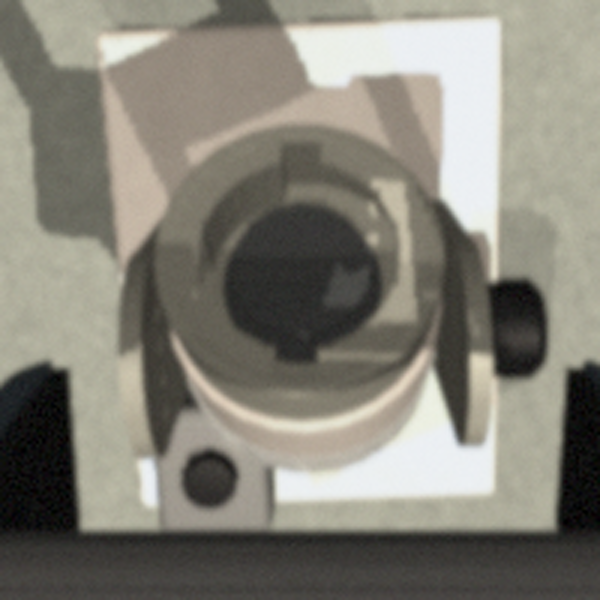

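The notches show along the slope: low one at about (270,163) in the full image, high one at about (269,227). The plane fit gives tilt 34.9° and azimuth 2.8°. Next, the beaker.

>>> arm_command(
  motion=[
    {"offset": [0, -0.055, 0], "spin": 0},
    {"offset": [0, -0.055, 0], "spin": 0},
    {"offset": [0, -0.055, 0], "spin": 0},
    {"offset": [0, -0.055, 0.01], "spin": 0},
    {"offset": [0, -0.055, 0.01], "spin": 0},
  ],
)

```text
time_s: 3.75
ee_pos: [499.7, -33.2, 270.1]
ee_rot: [180.0, 0.1, -179.7]
force: [1.1, 0.1, -0.6]
gripper_width: 91.8
gripper_force: 0.0
```

>>> arm_command(
  motion=[
    {"offset": [0, -0.055, 0.01], "spin": 0},
    {"offset": [0, -0.055, 0.02], "spin": 0},
    {"offset": [-0.008, -0.05, 0.02], "spin": 0},
    {"offset": [0, 0, 0], "spin": 0},
  ],
)

```text
time_s: 4.25
ee_pos: [508.2, -193.8, 218.2]
ee_rot: [180.0, -0.2, -179.9]
force: [-0.0, 0.1, 0.1]
gripper_width: 91.2
gripper_force: 0.0
```

```bash
python3 - <<'E'
from h import *
f=np.load('/tmp/w2.npz');m,_=cam('wrist');T=f['T']
n=np.array([-0.57209916,-0.02790204,0.81970972]);c=np.array([492.4,238.1,161.6])
x=np.array([-n[0],-n[1],0]);x/=np.linalg.norm(x);x=x*n[2]+np.array([0,0,np.hypot(n[0],n[1])]);y=np.cross(n,x)
for u,v in((300,158),(280,158),(320,158),(296,352),(276,350),(316,350)):
    u=(u+.5)/3-.5+170;v=(v+.5)/3-.5+110
    r=T[:3,:3]@np.array([(u-m['cx'])/m['fx'],(v-m['cy'])/m['fy'],1]);o=c-1*n
    P=T[:3,3]+r*((o-T[:3,3])@n)/(r@n);print((P-o)@x,(P-o)@y,np.degrees(np.arctan2((P-o)@y,(P-o)@x)))
s=env.state();p,d=env.grab_frame('wrist');m,T=cam('wrist',s);np.savez('/tmp/w3',p=p,d=d,T=T);C=cloud(d,m,T)
print(s['time_s'],s['ee_pos'],s['ee_rot'])
for b in env.pinpoint('wrist','foot')[:2]: print(b)
q=C[(C[...,2]>150)&(C[...,2]<159)&(np.abs(C[...,0]-580)<45)&(np.abs(C[...,1]+192)<45)]
print('lid',len(q),cv2.minEnclosingCircle(q[:,:2].astype(np.float32)),np.median(q[:,2]))
u0,v0=proj([575,-192,100],m,T);print(u0,v0)
u0,v0=int(max(u0-80,0)),int(max(v0-80,0));print(u0,v0)
cv2.imwrite('pics/w3.png',cv2.resize(p[v0:v0+160,u0:u0+160],None,fx=3.75,fy=3.75,interpolation=cv2.INTER_CUBIC))
E
```

```text
-32.36856251390615 1.3908951566198606 177.53948212562227
-32.6854291496994 -4.824686553335464 -171.6032212928062
-32.05207484282411 7.599043183561905 166.66233069603413
30.140985038988 -1.7533609866055095 -3.3292573375066534
29.276863303690433 -7.544353105420883 -14.450170610792757
29.799441421592228 4.067772998543769 7.773118012620894
4.25 [ 508.22815182 -193.83435675  218.24452881] [ 1.79951048e+02 -1.79885215e-01 -1.79922718e+02]
{'location': [321.7, 351.2], 'score': 0.78}
{'location': [275.0, 264.8], 'score': 0.59}
lid 1313 ((580.9478759765625, -193.01837158203125), 28.056734085083008) 157.58370530887746
276.6140003643043 277.16729537705237
196 197
```

View pics/w3.png

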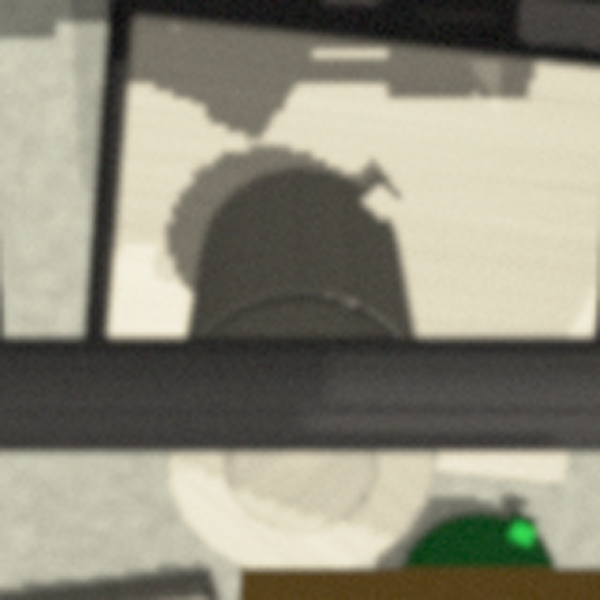

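One lug shows at about crop (378,185), full image (297,246). The lid centre is at (581,-193). I'll get the lug angle from depth and colour.

```bash
python3 - <<'E'
from h import *
f=np.load('/tmp/w3.npz');m,_=cam('wrist');T=f['T'];C=cloud(f['d'],m,T)
ctr=np.array([580.9,-193.])
r=np.hypot(*(C[...,:2]-ctr).transpose(2,0,1))
k=(C[...,2]>62)&(C[...,2]<78)&(r>29.5)&(r<40);k[:, :]&=True
for v,u in np.argwhere(k):
    a=C[v,u];print(u,v,a.round(1),round(r[v,u],1),round(float(np.degrees(np.arctan2(a[1]-ctr[1],a[0]-ctr[0]))),1))
for u,v in((375,165),(362,195),(383,175),(372,186)):
    u=u/3.75+196;v=v/3.75+197
    q=T[:3,:3]@np.array([(u-m['cx'])/m['fx'],(v-m['cy'])/m['fy'],1]);P=T[:3,3]+q*(72-T[2,3])/q[2];print(u,v,P[:2]-ctr,np.degrees(np.arctan2(*(P[:2]-ctr)[::-1])))
E
```

```text
296 243 [ 553.4 -172.4   68.5] 34.4 143.2
295 244 [ 554.1 -173.5   69.3] 33.2 143.9
296 244 [ 553.1 -172.6   71.7] 34.4 143.7
297 244 [ 554.2 -171.4   69.2] 34.3 141.1
294 245 [ 555.5 -174.4   68.6] 31.5 143.8
295 245 [ 554.7 -173.5   70.6] 32.7 143.4
296 245 [ 553.5 -172.7   73.4] 34.1 143.5
297 245 [ 554.5 -171.6   71. ] 34.0 140.9
298 245 [ 555.3 -170.4   69. ] 34.2 138.6
293 246 [ 556.4 -175.4   69. ] 30.1 144.3
294 246 [ 555.8 -174.5   70.4] 31.2 143.6
295 246 [ 554.4 -173.7   73.8] 32.7 143.9
296 246 [ 554.8 -172.7   73. ] 33.1 142.1
297 246 [ 554.9 -171.6   72.6] 33.6 140.6
298 246 [ 554.7 -170.7   73.2] 34.4 139.6
299 246 [ 555.5 -169.5   71.1] 34.6 137.3
293 247 [ 556.5 -175.5   71.4] 30.0 144.4
294 247 [ 555.5 -174.7   73.8] 31.3 144.2
295 247 [ 555.5 -173.7   73.9] 31.9 142.8
296 247 [ 555.6 -172.7   73.6] 32.5 141.3
297 247 [ 555.3 -171.8   74.4] 33.3 140.4
298 247 [ 555.7 -170.7   73.3] 33.6 138.5
299 247 [ 555.5 -169.7   73.8] 34.4 137.5
300 247 [ 556.6 -168.5   71.2] 34.5 134.8
301 247 [ 558.  -167.2   67.7] 34.5 131.7
293 248 [ 556.5 -175.7   73.9] 29.9 144.6
294 248 
[... 738 characters left out ...]
0.9 136.3
298 250 [ 558.9 -170.6   73.4] 31.4 134.6
299 250 [ 559.3 -169.6   72.4] 31.9 132.6
300 250 [ 559.2 -168.6   72.7] 32.7 131.7
301 250 [ 559.1 -167.6   72.7] 33.5 130.6
297 251 [ 559.6 -171.7   74.3] 30.2 135.0
298 251 [ 559.9 -170.6   73.5] 30.7 133.1
299 251 [ 560.5 -169.5   72.2] 31.1 131.0
300 251 [ 559.8 -168.6   73.7] 32.2 130.9
298 252 [ 560.9 -170.6   73.7] 30.0 131.8
299 252 [ 561.3 -169.5   72.7] 30.6 129.8
296.0 241.0 [-31.05422667  20.29864749] 146.8292945113745
292.5333333333333 249.0 [-22.50676702  16.98825222] 142.95426057066572
298.1333333333333 243.66666666666666 [-28.22269052  22.47455757] 141.4686600850719
295.2 246.6 [-25.08581777  19.60991046] 141.98479702590217
```

>>> arm_command(
  motion=[
    {"offset": [-0.0365, 0.001, 0], "spin": 0},
    {"offset": [-0.0365, 0, 0], "spin": 0},
    {"offset": [0, 0, 0], "spin": 0.1775},
    {"offset": [0, 0, 0], "spin": 0.1775},
    {"offset": [0, 0, 0], "spin": 0.1775},
  ],
)

```text
time_s: 4.97
ee_pos: [582.7, -188.3, 221.1]
ee_rot: [180.0, 0.1, 149.6]
force: [-0.4, -0.6, -0.2]
gripper_width: 91.5
gripper_force: 0.0
```

>>> arm_command(
  motion=[
    {"offset": [0, 0, 0], "spin": 0.1775},
    {"offset": [0, 0, 0], "spin": 0.1775},
    {"offset": [0, 0, 0], "spin": 0.1775},
    {"offset": [0, 0, 0], "spin": 0},
  ],
)

```text
time_s: 5.48
ee_pos: [582.6, -188.7, 221.0]
ee_rot: [179.9, 0.0, 119.5]
force: [-0.5, -0.3, -0.4]
gripper_width: 91.0
gripper_force: 0.0
```

>>> arm_command(
  motion=[
    {"offset": [-0.0026, -0.0037, 0.03], "spin": 0},
    {"offset": [0, 0, 0.03], "spin": 0},
    {"offset": [0, 0, 0.025], "spin": 0},
    {"offset": [0, 0, 0.02], "spin": 0},
    {"offset": [0, 0, 0], "spin": 0},
  ],
)

```text
time_s: 6.1
ee_pos: [579.7, -193.4, 114.0]
ee_rot: [-179.9, -0.1, 119.5]
force: [0.7, -0.0, 0.2]
gripper_width: 91.2
gripper_force: 0.0
```

>>> arm_command(
  motion=[
    {"offset": [0, 0, 0], "spin": 0},
    {"offset": [0, 0, 0], "spin": 0},
    {"offset": [0, 0, 0], "spin": 0},
    {"offset": [0, 0, 0], "spin": 0},
    {"offset": [0, 0, 0], "spin": 0},
  ],
  jaw=0.04,
  newtons=55,
)

```text
time_s: 6.72
ee_pos: [581.1, -194.7, 115.5]
ee_rot: [179.9, 0.0, 119.3]
force: [2.0, 0.9, 2.0]
gripper_width: 55.2
gripper_force: 55.0
```

>>> arm_command(
  motion=[
    {"offset": [0, 0, -0.03], "spin": 0},
    {"offset": [0, 0, -0.045], "spin": 0},
    {"offset": [0, 0, -0.045], "spin": 0},
    {"offset": [0, 0, -0.045], "spin": 0},
    {"offset": [0, 0, -0.04], "spin": 0},
  ],
)

```text
time_s: 7.35
ee_pos: [580.0, -194.6, 320.5]
ee_rot: [-179.9, -0.1, 119.3]
force: [0.3, 0.2, -4.8]
gripper_width: 55.3
gripper_force: 55.0
```

>>> arm_command(
  motion=[
    {"offset": [0.032, 0.031, -0.02], "spin": 0},
    {"offset": [0.034, 0.033, -0.02], "spin": 0},
    {"offset": [0.034, 0.033, 0], "spin": 0},
    {"offset": [0.034, 0.033, 0], "spin": 0},
    {"offset": [0.034, 0.033, 0], "spin": 0},
  ],
)

```text
time_s: 7.98
ee_pos: [640.4, 32.9, 358.6]
ee_rot: [-179.8, -0.1, 119.3]
force: [1.7, -0.8, -3.4]
gripper_width: 55.2
gripper_force: 55.0
```

>>> arm_command(
  motion=[
    {"offset": [-0.0223, 0.0448, 0], "spin": 0},
    {"offset": [-0.0223, 0.0448, 0], "spin": 0},
    {"offset": [-0.0223, 0.0448, 0], "spin": 0},
    {"offset": [0, 0, 0], "spin": 0},
  ],
)

```text
time_s: 8.48
ee_pos: [794.2, 39.0, 351.1]
ee_rot: [-179.5, -0.2, 119.3]
force: [-0.4, -0.1, -5.0]
gripper_width: 55.0
gripper_force: 55.0
```

```bash
python3 -c "
from h import *
s=env.state()
print(s['time_s'],s['ee_pos'],s['ee_rot'],s['qpos'],s['force'],s['gripper_width'])"
```

```text
8.475 [794.16312522  38.99145077 351.09932131] [-179.54374875   -0.22467826  119.27425183] [ 1.98595989e+00  4.11232791e+01  3.34478081e+01 -9.88723310e-03
  1.05937395e+02 -2.72918592e+01] [-0.42318595 -0.14539113 -4.96129881] 55.0119685904774
```

>>> arm_command(
  motion=[
    {"offset": [-0.0134, 0.0269, 0], "spin": 0},
    {"offset": [-0.0134, 0.0269, 0], "spin": 0},
    {"offset": [-0.0134, 0.0269, 0], "spin": 0},
    {"offset": [0, 0, 0], "spin": 0},
  ],
)

```text
time_s: 8.98
ee_pos: [856.6, 42.1, 343.8]
ee_rot: [179.0, 0.5, 119.3]
force: [0.2, 0.6, -3.8]
gripper_width: 55.8
gripper_force: 55.0
```

```bash
python3 -c "
from h import *
s=env.state()
print(s['time_s'],s['ee_pos'],s['ee_rot'],s['qpos'],s['force'],s['gripper_width']);print(tool(s)[:3,2])"
```

```text
8.975 [856.60237127  42.07215717 343.78972266] [178.98336591   0.50394881 119.26793593] [ 2.03710077e+00  5.17491608e+01  1.24658583e+01  1.88624536e-02
  1.14650436e+02 -2.72272693e+01] [ 0.1848434   0.58997252 -3.83577865] 55.768236438225756
[ 0.01977707  0.00100285 -0.99980391]
```

>>> arm_command(
  motion=[
    {"offset": [-0.0223, 0.0448, 0], "spin": 0},
    {"offset": [-0.0223, 0.0448, 0], "spin": 0},
    {"offset": [0, 0, 0], "spin": 0},
  ],
)

```text
time_s: 9.35
ee_pos: [893.9, 44.0, 313.5]
ee_rot: [176.0, 2.0, 119.2]
force: [-1.0, 1.2, -3.6]
gripper_width: 55.3
gripper_force: 55.0
```

```bash
python3 -c "
from h import *
s=env.state()
print(s['time_s'],s['ee_pos'],s['ee_rot'],s['qpos'],s['force'],s['gripper_width']);print(tool(s)[:3,2])"
```

```text
9.35 [893.88980678  43.98744192 313.48161953] [175.98933876   1.99152024 119.20791207] [ 2.05895716e+00  5.38643245e+01  1.23858976e+01  6.48194721e-02
  1.09273011e+02 -2.71949063e+01] [-1.02712596  1.16092778 -3.61408802] 55.28202720860095
[ 0.07796584  0.00387155 -0.99694851]
```

>>> arm_command(
  motion=[
    {"offset": [-0.0201, 0.0403, -0.04], "spin": 0},
    {"offset": [-0.0201, 0.0403, -0.04], "spin": 0},
    {"offset": [-0.0201, 0.0403, -0.04], "spin": 0},
    {"offset": [0, 0, 0], "spin": 0},
  ],
)

```text
time_s: 9.85
ee_pos: [895.4, 44.0, 378.4]
ee_rot: [169.8, 5.0, 118.8]
force: [-0.8, -0.3, -3.7]
gripper_width: 55.8
gripper_force: 55.0
```

```bash
python3 -c "
from h import *
s=env.state()
print(s['time_s'],s['ee_pos'],s['ee_rot'],s['qpos'],s['force'],s['gripper_width']);print(tool(s)[:3,2])"
```

```text
9.85 [895.37901713  43.98496922 378.3553666 ] [169.84791551   5.01226712 118.83122099] [  2.02091192  49.90953822  12.26612467   0.16400319 106.51500079
 -27.19362208] [-0.77380682 -0.30785779 -3.72811811] 55.77948710661338
[ 0.19588535  0.00965806 -0.98057924]
```

>>> arm_command(
  motion=[
    {"offset": [-0.0223, 0.0448, -0.02], "spin": 0},
    {"offset": [-0.0223, 0.0448, -0.02], "spin": 0},
    {"offset": [-0.0223, 0.0448, -0.02], "spin": 0},
    {"offset": [-0.0223, 0.0448, -0.02], "spin": 0},
    {"offset": [0, 0, 0], "spin": 0},
  ],
)

```text
time_s: 10.48
ee_pos: [928.9, 45.6, 404.9]
ee_rot: [162.5, 8.5, 118.0]
force: [-0.6, 0.1, -3.5]
gripper_width: 55.1
gripper_force: 55.0
```

```bash
python3 -c "
from h import *
s=env.state()
print(s['time_s'],s['ee_pos'],s['ee_rot'],s['qpos'],s['force'],s['gripper_width']);print(tool(s)[:3,2])"
```

```text
10.475 [928.93011285  45.60242579 404.90986709] [162.54449412   8.49067475 117.96833777] [  2.00958243  48.89190663  12.27921493   0.2708707   99.47754556
 -27.17440057] [-0.57564941  0.11509919 -3.51890859] 55.12789903523738
[ 0.33098721  0.01627966 -0.9434948 ]
```

>>> arm_command(
  motion=[
    {"offset": [-0.0223, 0.0448, -0.02], "spin": 0},
    {"offset": [-0.0223, 0.0448, -0.02], "spin": 0},
    {"offset": [-0.0223, 0.0448, -0.02], "spin": 0},
    {"offset": [-0.0223, 0.0448, -0.02], "spin": 0},
    {"offset": [0, 0, 0], "spin": 0},
  ],
)

```text
time_s: 11.1
ee_pos: [947.4, 46.6, 457.7]
ee_rot: [154.8, 12.0, 116.6]
force: [-0.1, -0.6, -3.1]
gripper_width: 55.7
gripper_force: 55.0
```

>>> arm_command(
  motion=[
    {"offset": [-0.0223, 0.0448, -0.02], "spin": 0},
    {"offset": [-0.0223, 0.0448, -0.02], "spin": 0},
    {"offset": [0, 0, 0], "spin": 0},
  ],
)

```text
time_s: 11.48
ee_pos: [951.3, 46.7, 490.5]
ee_rot: [150.9, 13.6, 115.7]
force: [0.0, 0.7, -3.4]
gripper_width: 55.3
gripper_force: 55.0
```

```bash
python3 -c "
from h import *
s=env.state()
print(s['time_s'],s['ee_pos'],s['ee_rot'],s['qpos'],s['force'],s['gripper_width']);z=tool(s)[:3,2];print(z,np.degrees(np.arccos(-z[2])),np.degrees(np.arctan2(z[1],z[0])))"
```

```text
11.475 [951.28464526  46.70088291 490.46267665] [150.88639302  13.61263874 115.72654641] [  1.96711232  44.960267    12.26730312   0.44888102  90.89076025
 -27.17471282] [ 0.02916008  0.65876434 -3.38140338] 55.31485375003352
[ 0.52756996  0.02595801 -0.8491149 ] 31.884468447247706 2.8168504520284543
```

>>> arm_command(
  motion=[
    {"offset": [-0.0223, 0.0448, -0.02], "spin": 0},
    {"offset": [-0.0112, 0.0224, -0.01], "spin": 0},
    {"offset": [0, 0, 0], "spin": 0},
  ],
)

```text
time_s: 11.85
ee_pos: [951.8, 46.7, 516.3]
ee_rot: [148.0, 14.8, 115.0]
force: [0.1, 1.2, -3.9]
gripper_width: 55.6
gripper_force: 55.0
```

```bash
cat >> h.py <<'E'
def st():
    s=env.state();z=tool(s)[:3,2]
    print(s['time_s'],s['ee_pos'].round(1),s['ee_rot'].round(2),'q',s['qpos'].round(2),'F',s['force'].round(1),'w',round(s['gripper_width'],1),'tilt',np.degrees(np.arccos(-z[2])).round(2),np.degrees(np.arctan2(z[1],z[0])).round(2))
    return s
E
python3 -c "
from h import *
st()"
```

```text
11.85 [951.8  46.7 516.3] [148.04  14.76 115.03] q [  1.95  43.73  12.28   0.5   89.12 -27.18] F [ 0.1  1.2 -3.9] w 55.6 tilt 34.88 2.82
```

```bash
cat >> h.py <<'E'
n=np.array([-0.5721,-0.0279,0.8197]);c=np.array([492.4,238.1,160.])
X=np.array([-n[0],-n[1],0]);X/=np.linalg.norm(X);X=X*n[2]+np.array([0,0,np.hypot(n[0],n[1])]);Y=np.cross(n,X)
def go(sgoal,off=1.0,H=59.5):
    s=st();T=tool(s);tgt=c+n*(H+sgoal)-T[:3,0]*off
    d=T[:3,:3].T@(tgt-T[:3,3]);print('to',tgt.round(1),'tool offset mm',d.round(1),'len',np.linalg.norm(d).round())
    a=np.radians(-17.7);L=T[:3,:3]@[np.cos(a),np.sin(a),0];ang=np.degrees(np.arctan2(L@Y,L@X));print('lug ang on head',ang.round(1),'axis err',np.degrees(np.arccos(-T[:3,2]@n)).round(2))
    e=T[:3,3]+T[:3,0]*off-c;print('head coords x,y,s',(e@X).round(1),(e@Y).round(1),(e@n-H).round(1))
    print('F along head x,y,n',(s['force']@X).round(1),(s['force']@Y).round(1),(s['force']@n).round(1),'M',s['torque'].round(2))
E
python3 -c "
from h import *
go(60)"
```

```text
11.85 [951.8  46.7 516.3] [148.04  14.76 115.03] q [  1.95  43.73  12.28   0.5   89.12 -27.18] F [ 0.1  1.2 -3.9] w 55.6 tilt 34.88 2.82
to [424.4 233.9 258.2] tool offset mm [ 445.5 -417.3  -84.2] len 616.0
lug ang on head 134.2 axis err 0.23
head coords x,y,s 572.1 -212.6 -24.9
F along head x,y,n -2.1 1.2 -3.3 M [-0.14  0.77 -0.02]
```

>>> arm_command(
  motion=[
    {"offset": [0.0405, -0.038, -0.0077], "spin": 0},
    {"offset": [0.0405, -0.038, -0.0077], "spin": 0},
    {"offset": [0.0405, -0.038, -0.0077], "spin": 0},
    {"offset": [0.0405, -0.038, -0.0077], "spin": 0},
    {"offset": [0.0405, -0.038, -0.0077], "spin": 0},
  ],
)

```text
time_s: 12.48
ee_pos: [736.4, 125.3, 411.1]
ee_rot: [148.1, 14.7, 115.0]
force: [1.2, 1.3, -2.3]
gripper_width: 55.5
gripper_force: 55.0
```

>>> arm_command(
  motion=[
    {"offset": [0.0405, -0.038, -0.0077], "spin": 0},
    {"offset": [0.0405, -0.038, -0.0077], "spin": 0},
    {"offset": [0.0405, -0.038, -0.0077], "spin": 0},
    {"offset": [0.0405, -0.038, -0.0077], "spin": 0},
    {"offset": [0.0405, -0.038, -0.0077], "spin": 0},
  ],
)

```text
time_s: 13.1
ee_pos: [496.5, 210.5, 294.9]
ee_rot: [148.1, 14.6, 114.9]
force: [0.7, 0.3, -3.2]
gripper_width: 55.5
gripper_force: 55.0
```

>>> arm_command(
  motion=[
    {"offset": [0, 0, 0], "spin": -0.15},
    {"offset": [0, 0, 0], "spin": -0.15},
    {"offset": [0, 0, 0], "spin": -0.15},
    {"offset": [0, 0, 0], "spin": -0.15},
    {"offset": [0, 0, 0], "spin": -0.149},
  ],
)

```text
time_s: 13.72
ee_pos: [498.1, 210.3, 295.5]
ee_rot: [166.3, 32.3, 158.4]
force: [0.2, -0.4, -3.1]
gripper_width: 55.6
gripper_force: 55.0
```

```bash
python3 -c "
from h import *
go(30)"
```

```text
13.725 [498.1 210.3 295.5] [166.31  32.28 158.39] q [ 30.79  -0.7  111.6  -24.41  40.18 -26.85] F [ 0.2 -0.4 -3.1] w 55.6 tilt 34.78 2.91
to [442.  235.3 233.9] tool offset mm [84.8 -2.1 19.4] len 87.0
lug ang on head 177.3 axis err 0.29
head coords x,y,s 80.2 -27.7 49.1
F along head x,y,n -1.6 -0.4 -2.7 M [-0.05  0.79  0.02]
```

>>> arm_command(
  motion=[
    {"offset": [0.035, -0.001, 0.008], "spin": 0},
    {"offset": [0.03, -0.001, 0.007], "spin": 0},
    {"offset": [0.02, 0, 0.0045], "spin": 0},
    {"offset": [0, 0, 0], "spin": 0},
    {"offset": [0, 0, 0], "spin": 0},
  ],
)

```text
time_s: 14.35
ee_pos: [442.9, 236.1, 234.6]
ee_rot: [166.1, 32.3, 158.1]
force: [1.1, -0.4, -3.0]
gripper_width: 55.4
gripper_force: 55.0
```

```bash
python3 - <<'E'
from h import *
go(0)
p,d=env.grab_frame('scene');m,T=cam('scene')
u,v=proj(c,m,T);print(u,v);u,v=int(u-50),int(v-60)
cv2.imwrite('pics/s1.png',cv2.resize(p[v:v+100,u:u+100],(600,600),interpolation=cv2.INTER_CUBIC))
E
```

```text
14.35 [442.9 236.1 234.6] [166.08  32.28 158.07] q [ 39.23  -0.22 120.75 -35.57  35.54  -7.91] F [ 1.1 -0.4 -3. ] w 55.4 tilt 34.85 2.96
to [459.1 236.1 209.3] tool offset mm [ 0.8 -1.1 30. ] len 30.0
lug ang on head 177.0 axis err 0.26
head coords x,y,s 1.2 0.7 30.0
F along head x,y,n -0.8 -0.5 -3.1 M [-0.02  0.77  0.04]
357.27738740402896 225.63476547022958
```

View pics/s1.png

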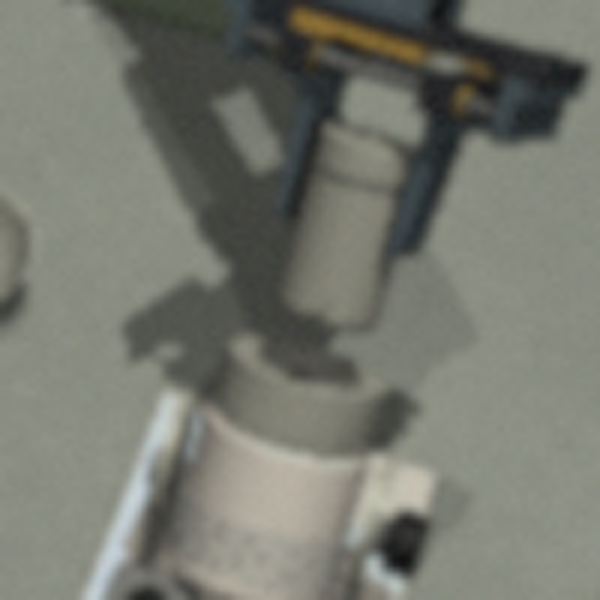

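The beaker is held square, coaxial above the head at crop (300,350). Going in.

>>> arm_command(
  motion=[
    {"offset": [0.0008, -0.0011, 0.012], "spin": 0},
    {"offset": [0, 0, 0.012], "spin": 0},
    {"offset": [0, 0, 0.004], "spin": 0},
    {"offset": [0, 0, 0.004], "spin": 0},
    {"offset": [0, 0, 0], "spin": 0},
  ],
)

```text
time_s: 15.02
ee_pos: [459.4, 235.5, 206.0]
ee_rot: [166.3, 32.2, 158.1]
force: [-0.3, -0.3, -4.6]
gripper_width: 55.5
gripper_force: 55.0
```

```bash
python3 -c "
from h import *
go(-8)"
```

```text
15.025 [459.4 235.5 206. ] [166.28  32.2  158.15] q [ 37.5    3.   122.18 -38.89  31.12  -5.05] F [-0.3 -0.3 -4.6] w 55.5 tilt 34.71 2.77
to [463.7 236.3 202.7] tool offset mm [-1.4  1.2  5.2] len 5.0
lug ang on head 177.0 axis err 0.32
head coords x,y,s -1.7 -0.7 -2.8
F along head x,y,n -2.9 -0.3 -3.5 M [-0.04  0.75 -0.01]
```

>>> arm_command(
  motion=[
    {"offset": [-0.0007, 0.0006, 0.002], "spin": 0},
    {"offset": [-0.0007, 0.0006, 0.002], "spin": 0},
    {"offset": [0, 0, 0.001], "spin": 0},
    {"offset": [0, 0, 0], "spin": 0},
  ],
)

```text
time_s: 15.52
ee_pos: [463.5, 236.4, 203.1]
ee_rot: [166.3, 32.2, 158.1]
force: [0.1, -0.3, -3.2]
gripper_width: 55.3
gripper_force: 55.0
```

```bash
python3 -c "
from h import *
go(-11)"
```

```text
15.525 [463.5 236.4 203.1] [166.25  32.21 158.14] q [ 37.21   3.56 122.08 -39.25  30.59  -4.83] F [ 0.1 -0.3 -3.2] w 55.3 tilt 34.73 2.79
to [465.4 236.4 200.3] tool offset mm [ 0.1 -0.   3.4] len 3.0
lug ang on head 177.0 axis err 0.31
head coords x,y,s 0.1 0.0 -7.6
F along head x,y,n -1.8 -0.3 -2.6 M [-0.04  0.78  0.01]
```

No contact with the bore. Feeling for the notch now (lip at −10, spring plate at −12).

>>> arm_command(
  motion=[
    {"offset": [0, 0, 0.0015], "spin": 0},
    {"offset": [0, 0, 0.0015], "spin": 0},
    {"offset": [0, 0, 0.0015], "spin": 0},
    {"offset": [0, 0, 0.001], "spin": 0},
    {"offset": [0, 0, 0], "spin": 0},
  ],
)

```text
time_s: 16.15
ee_pos: [466.6, 236.5, 198.8]
ee_rot: [166.2, 32.2, 158.1]
force: [-3.4, -0.1, -0.2]
gripper_width: 55.4
gripper_force: 55.0
```

```bash
python3 -c "
from h import *
go(-16)"
```

```text
16.15 [466.6 236.5 198.8] [166.23  32.21 158.12] q [ 36.94   4.11 122.24 -39.91  29.89  -4.25] F [-3.4 -0.1 -0.2] w 55.4 tilt 34.74 2.81
to [468.3 236.6 196.2] tool offset mm [ 0.1 -0.1  3.1] len 3.0
lug ang on head 177.0 axis err 0.3
head coords x,y,s 0.1 0.1 -12.9
F along head x,y,n -3.0 0.1 1.8 M [-0.08  0.95 -0.06]
```

>>> arm_command(
  motion=[
    {"offset": [0, 0, 0.001], "spin": 0},
    {"offset": [0, 0, 0.001], "spin": 0},
    {"offset": [0, 0, 0.001], "spin": 0},
    {"offset": [0, 0, 0], "spin": 0},
  ],
)

```text
time_s: 16.65
ee_pos: [468.4, 236.6, 196.3]
ee_rot: [166.2, 32.2, 158.1]
force: [-4.9, -0.9, 1.7]
gripper_width: 55.3
gripper_force: 55.0
```

```bash
python3 -c "
from h import *
go(-20)"
```

```text
16.65 [468.4 236.6 196.3] [166.24  32.22 158.13] q [ 36.78   4.44 122.32 -40.29  29.5   -3.91] F [-4.9 -0.9  1.7] w 55.3 tilt 34.74 2.81
to [470.6 236.7 192.9] tool offset mm [ 0.1 -0.1  4. ] len 4.0
lug ang on head 177.0 axis err 0.3
head coords x,y,s 0.1 0.1 -16.0
F along head x,y,n -3.1 -0.6 4.2 M [-0.13  1.08 -0.02]
```

Force rises at 0.77 N/mm, which is the spring, so the lugs are in the notches. Pushing on to −24.

>>> arm_command(
  motion=[
    {"offset": [0, 0, 0.002], "spin": 0},
    {"offset": [0, 0, 0.002], "spin": 0},
    {"offset": [0, 0, 0.002], "spin": 0},
    {"offset": [0, 0, 0.002], "spin": 0},
    {"offset": [0, 0, 0], "spin": 0},
  ],
)

```text
time_s: 17.27
ee_pos: [472.8, 236.8, 190.0]
ee_rot: [166.2, 32.2, 158.1]
force: [-9.0, -0.9, 5.0]
gripper_width: 55.5
gripper_force: 55.0
```

```bash
python3 -c "
from h import *
go(-24)"
```

```text
17.275 [472.8 236.8 190. ] [166.22  32.22 158.12] q [ 36.4    5.25 122.53 -41.33  28.52  -2.98] F [-9.  -0.9  5. ] w 55.5 tilt 34.75 2.82
to [472.9 236.8 189.6] tool offset mm [ 0.1 -0.1  0.4] len 0.0
lug ang on head 177.0 axis err 0.29
head coords x,y,s 0.1 0.1 -23.7
F along head x,y,n -4.6 -0.5 9.3 M [-0.16  1.21 -0.06]
```

>>> arm_command(
  motion=[
    {"offset": [0, 0, 0.001], "spin": 0},
    {"offset": [0, 0, 0.0007], "spin": 0},
    {"offset": [0, 0, 0], "spin": 0.08},
    {"offset": [0, 0, 0], "spin": 0.08},
    {"offset": [0, 0, 0], "spin": 0},
  ],
)

```text
time_s: 17.9
ee_pos: [474.1, 237.1, 189.3]
ee_rot: [160.8, 29.7, 147.8]
force: [-8.5, -1.2, 6.2]
gripper_width: 55.5
gripper_force: 55.0
```

```bash
python3 -c "
from h import *
go(-25)"
```

```text
17.9 [474.1 237.1 189.3] [160.85  29.67 147.81] q [ 36.32   5.4  122.52 -41.6   28.31   6.42] F [-8.5 -1.2  6.2] w 55.5 tilt 34.83 2.87
to [473.4 236.7 188.8] tool offset mm [ 0.6 -0.8  0. ] len 1.0
lug ang on head 167.8 axis err 0.25
head coords x,y,s 0.9 0.4 -25.0
F along head x,y,n -3.5 -0.8 10.0 M [-0.27  0.93 -0.28]
```

>>> arm_command(
  motion=[
    {"offset": [0, 0, 0], "spin": 0.13},
    {"offset": [0, 0, 0], "spin": 0.13},
    {"offset": [0, 0, 0], "spin": 0.13},
    {"offset": [0, 0, 0], "spin": 0.13},
    {"offset": [0, 0, 0], "spin": 0},
  ],
)

```text
time_s: 18.52
ee_pos: [474.0, 237.1, 189.2]
ee_rot: [149.0, 16.7, 118.4]
force: [-9.9, 0.1, 6.6]
gripper_width: 55.5
gripper_force: 55.0
```

```bash
python3 -c "
from h import *
go(-25)"
```

```text
18.525 [474.  237.1 189.2] [149.01  16.71 118.43] q [ 36.32   5.4  122.53 -41.58  28.32  36.24] F [-9.9  0.1  6.6] w 55.5 tilt 34.81 2.86
to [473.1 236.3 188.6] tool offset mm [-0.1 -1.3 -0. ] len 1.0
lug ang on head 138.0 axis err 0.26
head coords x,y,s 1.1 0.7 -25.0
F along head x,y,n -4.4 0.6 11.1 M [-0.22  1.12 -0.19]
```

Turning freely, 39° done.

>>> arm_command(
  motion=[
    {"offset": [0, 0, 0], "spin": 0.13},
    {"offset": [0, 0, 0], "spin": 0.13},
    {"offset": [0, 0, 0], "spin": 0.13},
    {"offset": [0, 0, 0], "spin": 0.13},
    {"offset": [0, 0, 0], "spin": 0.13},
  ],
)

```text
time_s: 19.15
ee_pos: [473.8, 237.0, 189.0]
ee_rot: [145.4, -4.1, 87.0]
force: [-9.4, -0.7, 6.4]
gripper_width: 55.5
gripper_force: 55.0
```

>>> arm_command(
  motion=[
    {"offset": [0, 0, 0], "spin": 0.08},
    {"offset": [0, 0, 0], "spin": 0.08},
    {"offset": [0, 0, 0], "spin": 0.03},
    {"offset": [0, 0, 0], "spin": 0},
  ],
)

```text
time_s: 19.65
ee_pos: [473.8, 237.0, 189.0]
ee_rot: [146.5, -10.1, 78.1]
force: [-10.3, -0.7, 6.3]
gripper_width: 55.5
gripper_force: 55.0
```

```bash
python3 -c "
from h import *
go(-25)"
```

```text
19.65 [473.8 237.  189. ] [146.52 -10.06  78.07] q [ 36.33   5.4  122.55 -41.58  28.31  84.31] F [-10.3  -0.7   6.3] w 55.5 tilt 34.79 2.86
to [472.5 236.2 188.1] tool offset mm [-1.3 -1.3 -0.1] len 2.0
lug ang on head 89.9 axis err 0.27
head coords x,y,s 1.6 0.8 -25.1
F along head x,y,n -4.8 -0.2 11.1 M [-0.27  1.25 -0.08]
```

>>> arm_command(
  motion=[
    {"offset": [0, 0, 0], "spin": 0.03},
    {"offset": [0, 0, 0], "spin": 0.03},
    {"offset": [0, 0, 0], "spin": 0.02},
    {"offset": [0, 0, 0], "spin": 0},
  ],
)

```text
time_s: 20.15
ee_pos: [472.8, 237.1, 188.1]
ee_rot: [147.4, -12.5, 74.2]
force: [-14.8, 0.6, 6.2]
gripper_width: 55.0
gripper_force: 55.0
```

```bash
python3 -c "
from h import *
go(-25);print('Mn',env.state()['torque']@n)"
```

```text
20.15 [472.8 237.1 188.1] [147.36 -12.49  74.24] q [ 36.38   5.4  122.65 -41.53  28.28  88.82] F [-14.8   0.6   6.2] w 55.0 tilt 34.7 2.9
to [472.4 236.2 188.1] tool offset mm [-1.  -0.  -0.2] len 1.0
lug ang on head 85.5 axis err 0.33
head coords x,y,s 0.4 0.9 -25.2
F along head x,y,n -8.5 1.4 13.6 M [-0.17  1.98  0.63]
Mn 0.56057697178245
```

The torque has risen, so it is at the stop (91.5° turned). A touch more, then ease off.

>>> arm_command(
  motion=[
    {"offset": [0, 0, 0], "spin": 0.015},
    {"offset": [0, 0, -0.0015], "spin": 0},
    {"offset": [0, 0, -0.0015], "spin": 0},
    {"offset": [0, 0, -0.0015], "spin": 0},
    {"offset": [0, 0, -0.001], "spin": 0},
  ],
)

```text
time_s: 20.78
ee_pos: [470.2, 237.1, 191.4]
ee_rot: [147.6, -12.9, 73.5]
force: [-1.6, 5.4, -10.0]
gripper_width: 55.3
gripper_force: 55.0
```

```bash
python3 -c "
from h import *
go(-19);print('Mn',env.state()['torque']@n)"
```

```text
20.775 [470.2 237.1 191.4] [147.58 -12.87  73.52] q [ 36.61   4.98 122.51 -40.83  28.87  89.01] F [ -1.6   5.4 -10. ] w 55.3 tilt 34.62 2.86
to [469. 236. 193.] tool offset mm [-1.   0.3 -2.1] len 2.0
lug ang on head 84.7 axis err 0.39
head coords x,y,s 0.1 1.1 -21.1
F along head x,y,n -6.9 5.5 -7.4 M [0.03 1.68 1.14]
Mn 0.8722010402177387
```

Now it pulls against the lip about 3 mm up, in the pockets. Relieving the load and letting go.

>>> arm_command(
  motion=[
    {"offset": [0, 0, 0.0006], "spin": -0.02},
    {"offset": [0, 0, 0], "spin": 0},
  ],
)

```text
time_s: 21.02
ee_pos: [470.1, 236.9, 191.7]
ee_rot: [147.4, -12.4, 74.3]
force: [-9.7, 3.0, -0.3]
gripper_width: 55.6
gripper_force: 55.0
```

>>> arm_command(
  motion=[
    {"offset": [0, 0, 0], "spin": 0},
    {"offset": [0, 0, 0], "spin": 0},
    {"offset": [0, 0, 0], "spin": 0},
    {"offset": [0, 0, 0], "spin": 0},
    {"offset": [0, 0, 0], "spin": 0},
  ],
  jaw=0.091,
)

```text
time_s: 21.65
ee_pos: [471.3, 236.8, 192.4]
ee_rot: [147.3, -12.4, 74.4]
force: [-0.3, -0.5, 1.2]
gripper_width: 90.9
gripper_force: 0.0
```

```bash
python3 -c "
from h import *
go(-19)"
```

```text
21.65 [471.3 236.8 192.4] [147.26 -12.37  74.38] q [ 36.53   4.95 122.43 -40.93  28.89  88.02] F [-0.3 -0.5  1.2] w 90.9 tilt 34.75 2.8
to [469. 236. 193.] tool offset mm [-1.2 -1.2 -1.8] len 3.0
lug ang on head 85.6 axis err 0.3
head coords x,y,s 1.6 0.6 -20.8
F along head x,y,n 0.4 -0.5 1.1 M [-0.12  0.43 -0.02]
```

>>> arm_command(
  motion=[
    {"offset": [0, 0, -0.01], "spin": 0},
    {"offset": [0, 0, -0.025], "spin": 0},
    {"offset": [0, 0, -0.035], "spin": 0},
    {"offset": [0, 0, -0.04], "spin": 0},
    {"offset": [0, 0, -0.03], "spin": 0},
  ],
)

```text
time_s: 22.28
ee_pos: [390.4, 232.9, 309.4]
ee_rot: [147.2, -12.5, 74.4]
force: [0.7, 0.9, -0.7]
gripper_width: 90.9
gripper_force: 0.0
```

```bash
python3 - <<'E'
from h import *
st()
ims=[]
for nm in('scene','top'):
    p,d=env.grab_frame(nm);m,T=cam(nm);C=cloud(d,m,T)
    u,v=proj(c+n*40,m,T);u,v=int(u-50),int(v-50)
    ims.append(cv2.resize(p[v:v+100,u:u+100],(400,400),interpolation=cv2.INTER_CUBIC))
    e=C-c;h=e@n;r=np.linalg.norm(e-h[...,None]*n,axis=-1)
    k=(r<40)&(h>72)&(h<90);print(nm,'lid: n',k.sum(),'h med',np.median(h[k]) if k.any() else None,'mean x,y',(e[k]@X).mean(),(e[k]@Y).mean())
    q=C[k]; 
    if len(q)>20: nn=np.linalg.svd(q-q.mean(0))[2][2];print('angle',np.degrees(np.arccos(abs(nn@n))))
cv2.imwrite('pics/end.png',np.hstack(ims))
E
```

```text
22.275 [390.4 232.9 309.4] [147.24 -12.48  74.42] q [ 45.    -8.22 116.17 -30.43  48.96  79.83] F [ 0.7  0.9 -0.7] w 90.9 tilt 34.81 2.99
scene lid: n 93 h med 80.79081006454108 mean x,y 13.330768691277171 2.461783496653316
angle 8.803173643493373
top lid: n 172 h med 81.8780070552348 mean x,y 8.105452399436643 0.3149294643181737
angle 4.735282826694326
```

View pics/end.png

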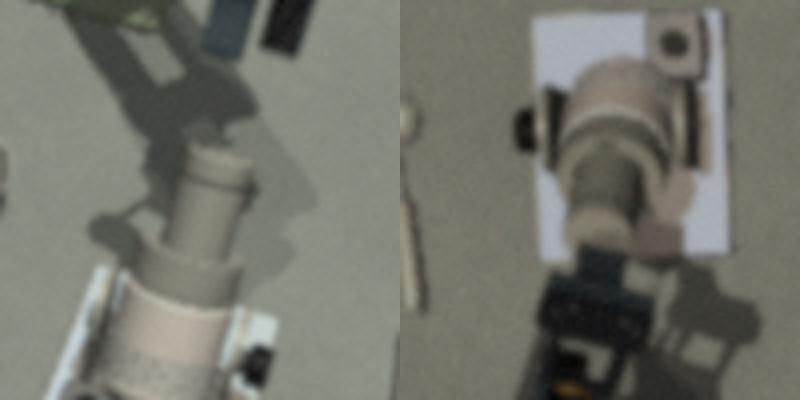

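The beaker stands upright on the head's axis in both views. Its lid sits about 81 mm above the rim, which matches the 19 mm home depth, and the gripper is clear. Handing in.

```bash
python3 -c "
from workcell import env
print(env.job_done())"
```

```text
the job is handed in; nothing more can be done
None
```

The steel beaker is locked in the mixer's drive head: I turned it about 91.5° clockwise to the stop, and the spring then lifted it into its pockets. I let go, backed the gripper clear, and handed the job in at about 22 s of the 61 s. A last picture put the lid about 81 mm above the rim, which matches the 19 mm home depth. The lid was too little visible to measure squareness closely. To tilt the tool I pushed past the arm's reach, which held joint 3 at its lower limit: it read 12.266° against the listed 12.27°.

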